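Gauge a sawn axle blank and hang it on the right fork

TASK

Take the axle blank out of its leaning socket and stand it upright, still in the gripper, gently on the brass pad of the step gauge to feel how long its rod is. Then hang it upright by its collar in the one fork meant for that length: the blue fork if the collar's underside stays below the gauge's lower (blue) step, the yellow fork if it comes between the two steps, the red fork if it stands above the higher (red) step; if it comes level with a step, within about a millimetre, either neighbour will do. Do not drop the axle, and leave everything else where it is.

Things in the scene. Friction and masses are not known exactly. Their poses are not given: they have to be found in the camera images.
- axle: loose steel axle blank, 0.3 to 0.5 kg: dark head 26 mm in diameter (6 to 46 mm above the origin), collar 36 mm in diameter (0 to 6 mm), below it a bright round rod 16 mm in diameter. Rod length from collar to end 101 to 119 mm, different each time and not told. Origin: centre of the collar's underside; +z to the head. It starts with its rod hidden in the leaning socket, collar on the rim
- stand: fixed leaning socket: a square aluminium tube, 22 mm inside, 32 mm outside, 128 mm long, closed below, on a blue foot. The tube leans 0.56 rad (32 degrees) from vertical, its mouth towards the stand's own -x. Origin on the table straight below the mouth.
- stand_mouth (a point): centre of the socket's mouth, 130 mm above the table; the axle comes out only along the tube
- gauge: fixed step gauge: a brass foot pad 40 mm in diameter and, on the gauge's own -x side of it, a blue pillar and a red pillar side by side (each 22 mm square, front faces 27 mm from the pad's centre, the blue one at y = +14 mm, the red one at y = -14 mm). Origin on the table under the pad's centre; z up.
- gauge_pad (a point): centre of the brass pad's flat top, 20 mm above the table
- gauge_step_low (a point): centre of the blue pillar's top: the lower step, 107 mm above the pad (127 mm above the table)
- gauge_step_high (a point): centre of the red pillar's top: the higher step, 113 mm above the pad (133 mm above the table)
- fork_short: fixed blue fork stand for short (rod under 107 mm): two level prongs pointing to its own -x, open there. Gap 22 mm (along y), prongs 12 mm wide, tops 165 mm above the table, from 30 mm before the origin to a crossbar 26 mm behind it, level with them; a lip 6 mm long, 5 mm high on each front end. Nothing but a 12 mm foot below the gap. Origin on the table under the hanging place
- fork_middle: fixed yellow fork stand for middle (rod 107 to 113 mm): two level prongs pointing to its own -x, open there. Gap 22 mm (along y), prongs 12 mm wide, tops 165 mm above the table, from 30 mm before the origin to a crossbar 26 mm behind it, level with them; a lip 6 mm long, 5 mm high on each front end. Nothing but a 12 mm foot below the gap. Origin on the table under the hanging place
- fork_long: fixed red fork stand for long (rod over 113 mm): two level prongs pointing to its own -x, open there. Gap 22 mm (along y), prongs 12 mm wide, tops 165 mm above the table, from 30 mm before the origin to a crossbar 26 mm behind it, level with them; a lip 6 mm long, 5 mm high on each front end. Nothing but a 12 mm foot below the gap. Origin on the table under the hanging place
- seat_short (a point): hanging place: midway between the prongs, level with their tops, 165 mm above the table; the collar's centre belongs here
- seat_middle (a point): hanging place: midway between the prongs, level with their tops, 165 mm above the table; the collar's centre belongs here
- seat_long (a point): hanging place: midway between the prongs, level with their tops, 165 mm above the table; the collar's centre belongs here
- disc: bystander: steel brake disc, 150 mm across, lying flat, 6 mm thick; origin centre of underside
- wrench: bystander: wrench, 180 mm long, lying flat; origin in its middle, handle to its -x
- grease: bystander: white grease jar with a red cap, 70 mm across, 70 mm high; origin centre of underside
- spray: bystander: orange spray can, 60 mm across, 150 mm high; origin centre of underside
- mug: bystander: blue mug, 84 mm across, 95 mm high; origin centre of underside
- hubshell: bystander: aluminium hub shell, 90 mm across, 66 mm high, standing; origin centre of underside
There are look-alikes about, which are no part of the job. What is shaped like the fork_short but green is not meant.

How it is judged:
On the way, in this order (a step that is already met when the one before it is completed fails the run):
1. the axle, held in the fingers and upright, stands with its rod's end on the gauge's pad (contact force between axle and gauge above 0.8 N and contact force between the fingers and axle above 1 N and angle between axle's own z axis and vertical below 0.12 rad and horizontal distance between axle and gauge_pad below 0.018 m and z of axle in the frame of gauge above 0.115 m), for 0.2 s.
2. the axle hangs by its collar in the fork for its length (((x of axle in the frame of fork_short between -0.012 and 0.012 m and y of axle in the frame of fork_short between -0.009 and 0.009 m and z of axle in the frame of fork_short between 0.16 and 0.169 m and angle between axle's own z axis and vertical below 0.12 rad and z of axle_rod_c0 in the frame of axle above -0.048 m) or (x of axle in the frame of fork_middle between -0.012 and 0.012 m and y of axle in the frame of fork_middle between -0.009 and 0.009 m and z of axle in the frame of fork_middle between 0.16 and 0.169 m and angle between axle's own z axis and vertical below 0.12 rad and z of axle_rod_c0 in the frame of axle between -0.054 and -0.045 m) or (x of axle in the frame of fork_long between -0.012 and 0.012 m and y of axle in the frame of fork_long between -0.009 and 0.009 m and z of axle in the frame of fork_long between 0.16 and 0.169 m and angle between axle's own z axis and vertical below 0.12 rad and z of axle_rod_c0 in the frame of axle below -0.051 m))), for 0.2 s.
At the end, for the whole second after the job is handed in: The axle hangs released, at rest and upright (0.12 rad) by its collar on both prongs (12 mm along, 9 mm across, 160 to 169 mm high) of the fork for its rod: blue under 107 mm, yellow 107 to 113, red over 113; within 1.5 mm of a limit either neighbour counts (((x of axle in the frame of fork_short between -0.012 and 0.012 m and y of axle in the frame of fork_short between -0.009 and 0.009 m and z of axle in the frame of fork_short between 0.16 and 0.169 m and angle between axle's own z axis and vertical below 0.12 rad and z of axle_rod_c0 in the frame of axle above -0.048 m) or (x of axle in the frame of fork_middle between -0.012 and 0.012 m and y of axle in the frame of fork_middle between -0.009 and 0.009 m and z of axle in the frame of fork_middle between 0.16 and 0.169 m and angle between axle's own z axis and vertical below 0.12 rad and z of axle_rod_c0 in the frame of axle between -0.054 and -0.045 m) or (x of axle in the frame of fork_long between -0.012 and 0.012 m and y of axle in the frame of fork_long between -0.009 and 0.009 m and z of axle in the frame of fork_long between 0.16 and 0.169 m and angle between axle's own z axis and vertical below 0.12 rad and z of axle_rod_c0 in the frame of axle below -0.051 m)) and linear speed of axle below 0.02 m/s and contact force between the fingers and axle below 0.1 N); the robot touches nothing.
It fails at once if the axle was pressed hard on the gauge (over 35 N) (contact force between axle and gauge above 35 N).
It fails at once if the axle was dropped (height (world z) of axle below 0.08 m).
It fails at once if a bystander was disturbed (moved over 30 mm) (distance of any of disc, wrench, grease, spray, mug, hubshell from where it was at the start of the episode above 0.03 m).
It also fails if it takes over 58 s, if anything falls off the work surface, if the arm or the gripper's body presses on something with over 40 N, if the wrist force passes 120 N, or if a joint passes its speed limit or range.

ROBOT

A 6-joint arm with a two-finger parallel gripper is mounted at the origin on the work surface. World frame = base frame: x ahead of the robot, y to its left, z up, the work surface at z = 0. Lengths are in m, angles in rad, forces in N, time in s.
With the tool pointing down it reaches from about 0.25 to 0.725 m from the base axis. Payload 4 kg.
Tool frame: the origin (TCP) lies midway between the tips of the shut fingers; the grasp point (between the pads) lies 19 mm behind it; z points along the fingers, y is the line along which they close (so a half turn about z gives the same grasp; the last joint's range is limited). The gripper opens to 85 mm and grips with 20 to 120 N. Pads are 22 mm wide; open, the fingers measure 114 mm over their backs; the gripper's body (76 mm by 85 mm) begins 54 mm behind the grasp point. The pads swing forward as they close: fully open they stand 13 mm farther back than shut.
Start: joints at [-1.195, 0.241, 0.005, 1.335, 0, 1.571], TCP at [0.184, -0.465, 0.231] pointing down, gripper open.
Joint ranges: [-2.72, 2.72], [-1.05, 1.87], [-1.09, 1.28], [-1.99, 2.15], [-1.42, 1.44], [-3.14, 3.14]. Speed limits (rad/s): [2.79, 2.79, 3.14, 3.14, 3.14, 3.14].

INTERFACE

Orientations are given as a unit quaternion [x, y, z, w].
In Python, from workcell import get_obs, camera, job_done, silhouettes gives the robot as it stands. The module is installed in compiled form; this text tells all that it offers.
- The arm moves only by the tool drive_tool, never from a script. Its argument "increments" is a list of rows, each a list of 3 entries, a list of its own where there are three numbers: the shift along the world's x, y, z in mm, then the turn, a rotation vector about the world's x, y, z in degrees, then the opening, from 0 (shut) to 1 (fully open). A call has 1 to 8 rows; each row shifts and turns the commanded pose from where the row before left it; what a row does not reach is not made up. A row lasts 1/12 s, in which the tool goes at most 41.7 mm and 7.16 degrees, less where a joint would pass 70% of its speed; a pose out of reach is approached as far as the arm can. A call is refused whole if a number of a shift passes 41.7 or a number of a turn 7.16, either way. A call with a gripper value outside its range is refused whole. The fingers move at their own pace and stop on an object; the grip force is fixed at half the most. Time passes only in rows, so rows that do not move let the fingers close. It gives the time, the measured TCP pose, the force, the opening and the grip force at its end, in the units of the state.
- get_obs(): the state, without advancing time (a new reading comes with each control period).
- camera(name): name is "scene" or "top" or "wrist"; returns a dict with "image" (400x640x3 uint8, red, green, blue), "K" (3x3 intrinsics, pixels), "view" (4x4, takes a point from world to camera coordinates). Camera axes: x right, y down, z forward; pixel columns grow to the right and rows downward; lengths in m; the calibration is good to about 2 mm. A picture is of the moment at which its call begins. There is no depth.
- job_done(): hands the job in; it is judged then, once.
Trained networks look in a picture, given as the dict that the camera call returned (one of the last four; its "shot" number tells which), for a name from the list of things; names that differ only in an ending like _2 or _b are one class to them, and where a whole thing is asked for, a point or a joint stands for the part that bears it (a point fixed in the world has none). Each returns a list of dicts, best first, with "conf" (0 to 1); they miss things now and then, are a little off and sometimes report something else, mostly with a low value. They report only what shows in the picture. A call takes as long as a camera call. They do not tell look-alikes from the thing itself.
- silhouettes(query, picture): "region" (400x640 bool, what is visible of it) and "bbox" ([left, top, right, bottom] in pixels, round what is visible of it).
The state is a dict: "clock": time; "joint_pos": joint angles; "joint_vel": joint speeds; "tau": joint torques, N m; "eef_pos": TCP position; "tool_rot": TCP orientation; "ft_force": force on the tool from outside, world axes, zero at the start; "ft_torque": the same for the moment, N m; "grip_width": finger opening in m; "grasp_force": force on a finger pad.
Only numpy, scipy, OpenCV 4.12 (cv2) and the standard library are available. Lean on these libraries where they do the work, as an engineer would, in place of code of your own. Each camera call takes 0.05 s, during which the arm holds its last target. There are 200 camera calls.

## Working session

There is one attempt and no reset: what is moved stays moved. The work goes in short steps, Python scripts to look and compute and a tool call to move; the robot and the scene stay as the last step left them, time stands still between calls to the robot, and variables do not carry over. Pictures are saved under pics/ and viewed, at most 10 in all, crops included, and the job is handed in when it is done.

Besides the shell and the picture viewer there is one more tool, called after ">>>" in YAML: its name, and indented under it one key for each argument. drive_tool: Moves the arm, as the interface text tells. Its arguments: {"type":"object","properties":{"increments":{"type":"array"}},"required":["increments"]}

```bash
mkdir -p pics; cat > h.py <<'E'
import numpy as np, cv2
from workcell import *
from scipy.spatial.transform import Rotation as R
def px(c,p):
    p=np.atleast_2d(p); q=(c['view'][:3,:3]@p.T).T+c['view'][:3,3]; u=(c['K']@q.T).T; return u[:,:2]/u[:,2:]
def onz(c,uv,z):
    d=np.linalg.inv(c['K'])@[uv[0],uv[1],1]; Rm=c['view'][:3,:3]; o=-Rm.T@c['view'][:3,3]; d=Rm.T@d
    return o+d*(z-o[2])/d[2]
def save(c,n): cv2.imwrite('pics/'+n+'.png',c['image'][:,:,::-1])
E
python3 - <<'E'
from h import *
o=get_obs(); print(o['eef_pos'],o['tool_rot'],o['clock'])
ims=[]
for n in ['scene','top']:
    c=camera(n); ims.append(c['image']); print(n,(-c['view'][:3,:3].T@c['view'][:3,3]).round(3),c['K'][0,0])
    for q in ['axle','stand','gauge','fork_short','fork_middle','fork_long']:
        for s in silhouettes(q,c)[:4]:
            m=s['region']; yx=np.argwhere(m).mean(0); print(q,round(s['conf'],2),s['bbox'],yx[::-1].round(1),c['image'][m].mean(0).round())
    np.savez('shot_'+n,**{k:c[k] for k in('image','K','view')})
    save(c,n+'0')
E
```

```text
[ 0.1832696  -0.4645369   0.23042184] [ 9.82396701e-01  1.86803730e-01 -2.15704799e-04 -1.02105178e-03] 0.0
scene [1.131 0.235 0.8  ] 390.6805903402414
axle 0.62 [384.1, 222.6, 399.9, 247.9] [392.2 235.7] [66. 58. 50.]
axle 0.28 [181.3, 249.7, 226.2, 308.3] [204.5 278.5] [116.  92.  78.]
stand 0.92 [365.5, 245.5, 402.6, 326.0] [384.8 291. ] [ 77.  84. 112.]
gauge 0.66 [183.1, 249.6, 224.6, 308.3] [204.3 278.2] [114.  91.  79.]
gauge 0.33 [136.4, 225.3, 191.1, 275.1] [160.4 249.7] [41. 49. 57.]
fork_short 0.78 [293.5, 216.9, 345.6, 306.1] [319.1 267.6] [57. 57. 68.]
fork_short 0.66 [419.5, 128.3, 464.9, 197.2] [439.8 165.3] [58. 96. 39.]
fork_short 0.64 [383.3, 226.0, 398.6, 249.3] [392.5 236. ] [64. 57. 48.]
fork_short 0.57 [365.3, 249.5, 402.5, 326.7] [384.7 290.5] [ 77.  84. 112.]
fork_middle 0.6 [239.2, 206.4, 290.2, 298.0] [260.5 260.7] [91. 71. 34.]
fork_long 0.83 [167.9, 160.8, 221.0, 236.8] [194.4 203.2] [74. 44. 37.]
fork_long 0.19 [249.5, 171.0, 280.0, 228.5] [266.1 198.4] [80. 61. 48.]
top [0.348 0.04  1.472] 458.56979484118887
axle 0.68 [258.5, 147.8, 273.9, 167.6] [267.3 157.8] [33. 39. 52.]
axle 0.47 [376.7, 86.0, 399.6, 118.6] [387.8 102. ] [89. 80. 77.]
stand 0.96 [255.8, 125.2, 286.6, 175.1] [270.6 147.1] [34. 55. 89.]
gauge 0.87 [362.7, 176.1, 400.9, 214.6] [382.2 194.7] [54. 48. 45.]
fork_short 0.9 [301.1, 125.1, 331.8, 167.3] [316.8 144.4] [31. 42. 61.]
fork_short 0.77 [222.1, 263.4, 262.4, 306.6] [245.3 283.7] [32. 99. 44.]
fork_middle 0.73 [342.0, 117.3, 369.2, 156.4] [358.6 136.3] [69. 59. 31.]
fork_long 0.97 [423.3, 151.1, 455.7, 190.7] [436.2 170.4] [55. 32. 33.]
```

```bash
python3 - <<'E'
import cv2
t=cv2.imread('pics/top0.png')[75:315,205:470]
cv2.imwrite('pics/topc.png',cv2.resize(t,(662,600),interpolation=cv2.INTER_CUBIC))
t=cv2.imread('pics/scene0.png')[115:340,130:475]
cv2.imwrite('pics/scenec.png',cv2.resize(t,(800,522),interpolation=cv2.INTER_CUBIC))
E
```

```text
(no output)
```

View pics/topc.png

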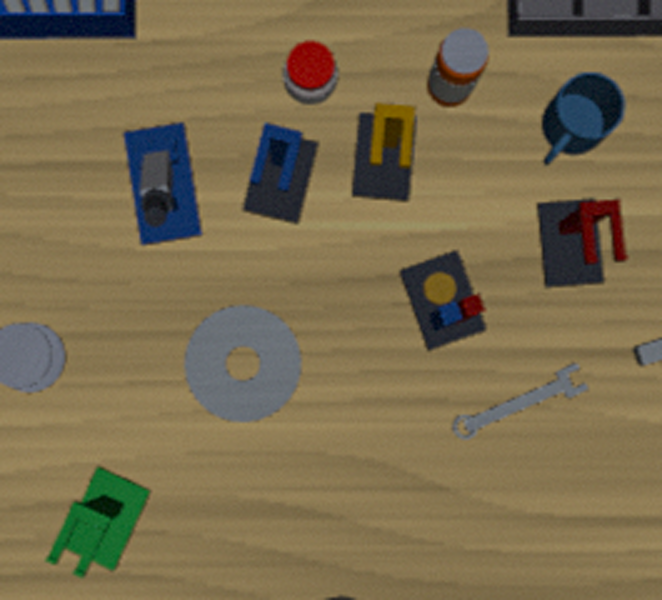

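View pics/scenec.png

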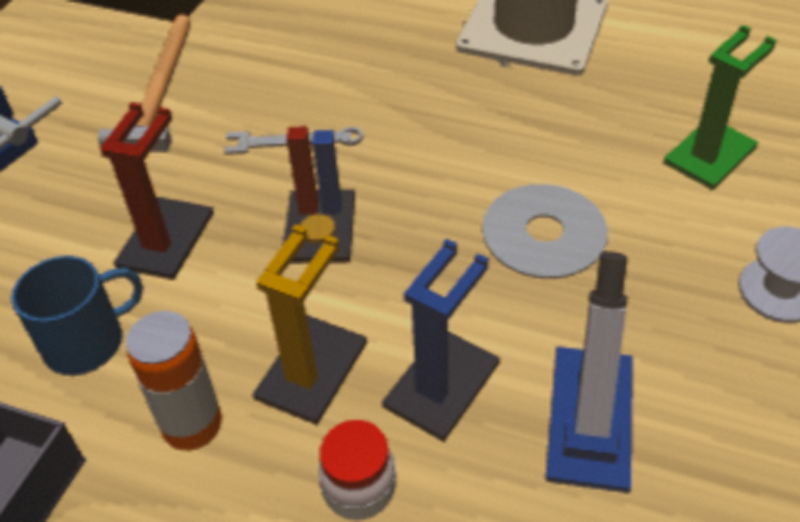

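The top crop shows four U-shaped forks. Blue is at (277,160), yellow at (393,135) and red at (605,230). The green one at (85,540) is the look-alike, so I'm leaving it alone. The gauge is at (445,295), with the brass pad above the pillars, and the leaning stand with the dark axle head is at (158,190). Next I'll fit their poses with simple solid models.

```bash
cat > fit.py <<'E'
from h import *
from scipy.optimize import minimize
S=4
def box(x0,x1,y0,y1,z0,z1): return np.array([[x,y,z] for x in(x0,x1) for y in(y0,y1) for z in(z0,z1)])/1e3
def cyl(cx,cy,r,z0,z1):
    a=np.arange(0,6.28,.2); return np.array([[cx+r*np.cos(t),cy+r*np.sin(t),z] for t in a for z in(z0,z1)])/1e3
def place(parts,p): # p x,y,yaw
    r=R.from_euler('z',p[2]).as_matrix(); return [q@r.T+[p[0],p[1],0] for q in parts]
def render(c,parts,bb):
    m=np.zeros(((bb[3]-bb[1])*S,(bb[2]-bb[0])*S),np.uint8)
    for q in parts:
        u=(px(c,q)-[bb[0],bb[1]]+.5)*S
        cv2.fillConvexPoly(m,cv2.convexHull(np.round(u*16).astype(np.int32)),1,shift=4)
    return cv2.GaussianBlur(m.astype(np.float32),(0,0),2.5)
def colour(c,name):
    h=cv2.cvtColor(c['image'],cv2.COLOR_RGB2HSV).astype(int); H,s,v=h[...,0],h[...,1],h[...,2]
    return {'blue':(H>98)&(H<130)&(s>110),'yellow':(H>17)&(H<32)&(s>150),'red':((H<8)|(H>172))&(s>130)}[name]
def target(c,m,bb):
    t=m[bb[1]:bb[3],bb[0]:bb[2]].astype(np.float32)
    return cv2.GaussianBlur(cv2.resize(t,None,fx=S,fy=S,interpolation=cv2.INTER_LINEAR),(0,0),1.5)
def loss(terms,p):
    return sum(((render(c,place(parts,p),bb)-t)**2).sum()/t.sum() for c,parts,bb,t in terms)
def run(f,x0,d):
    best=None
    for k in range(2):
        sx=np.array([x0]+[np.array(x0)+np.eye(len(x0))[i]*d[i] for i in range(len(x0))])
        best=minimize(f,x0,method='Nelder-Mead',options=dict(initial_simplex=sx,maxiter=400,xatol=1e-5,fatol=1e-5)); x0=best.x
    return best.x,best.fun
def fork(e): # e: prong thickness, bar end x, post x0,x1, post half y
    return [box(-30,26+e[1],11,23,165-e[0],165),box(-30,26+e[1],-23,-11,165-e[0],165),box(26,26+e[1],-23,23,165-e[0],165),
     box(-30,-24,11,23,165,170),box(-30,-24,-23,-11,165,170),box(26+e[2],26+e[2]+e[3],-e[4],e[4],12,165)]
E
cat > f1.py <<'E'
from fit import *
C={n:dict(np.load(f'shot_{n}.npz')) for n in('top','scene')}
B={'blue':([296,118,336,172],[285,212,350,312]),'yellow':([338,112,374,160],[234,200,295,304]),'red':([418,146,460,195],[160,155,226,242])}
for n in B:
    T=[]
    for cn,bb in zip(('top','scene'),B[n]):
        c=C[cn]; m=colour(c,n); k=np.zeros_like(m); k[bb[1]:bb[3],bb[0]:bb[2]]=1; m&=k
        nl,l,st,_=cv2.connectedComponentsWithStats(m.astype(np.uint8)); m=l==1+st[1:,4].argmax(); T.append((c,bb,target(c,m,bb),m))
    uv=np.argwhere(T[0][3]).mean(0)[::-1]; g=onz(C['top'],uv,.16)
    f=lambda q:loss([(c,fork(q[3:]*1000),bb,t) for c,bb,t,_ in T],q)
    x,v=min((run(f,[g[0],g[1],w,.010,.012,0,.012,.012],[.01,.01,.2,.002,.003,.004,.004,.004]) for w in(-.3,0,.3)),key=lambda r:r[1])
    print(n,'mask',T[0][3].sum(),T[1][3].sum(),x.round(4),round(v,3))
    for i in(0,1):
        y,v=run(lambda q:loss([(T[i][0],fork(x[3:]*1000),T[i][1],T[i][2])],q),x[:3],[.004,.004,.05]); print('  single',y.round(4),round(v,3))
# gauge
bt=[355,168,410,222]; bs=[176,160,232,312]
bs=[240,160,290,236]
def gp(c,bb,n):
    m=colour(c,n);k=np.zeros_like(m);k[bb[1]:bb[3],bb[0]:bb[2]]=1;return m&k
bl=box(-49,-27,3,25,0,127);rd=box(-49,-27,-25,-3,0,133)
T=[]
for cn,bb in(('top',bt),('scene',bs)):
    for n,q in(('blue',bl),('red',rd)):
        m=gp(C[cn],bb,n);print(cn,n,m.sum());T.append((C[cn],[q],bb,target(C[cn],m,bb)))
m=gp(C['top'],bt,'yellow'); print(m.sum()); T.append((C['top'],[cyl(0,0,20,10,20)],bt,target(C['top'],m,bt)))
g=onz(C['top'],np.argwhere(m).mean(0)[::-1],.02); print('pad',g)
print(min((run(lambda q:loss(T,q),[g[0],g[1],w],[.005,.005,.1]) for w in(-.3,0,.3,.6)),key=lambda r:r[1]))
# stand: tube
c=C['top']
th=.56; ax=np.array([np.sin(th),0,-np.cos(th)]); ey=np.array([0,1,0]);ex=np.cross(ey,ax); o=np.array([0,0,.13])
tube=np.array([o+ax*l+ex*a+ey*b for l in(0,.128) for a in(-.016,.016) for b in(-.016,.016)])
def cy(r,a,b): return np.array([o-ax*l+r*(ex*np.cos(t)+ey*np.sin(t)) for l in(a,b) for t in np.arange(0,6.28,.2)])
parts=[tube,cy(.018,0,.006),cy(.013,.006,.046)]
bb1=[245,115,295,182];bb2=[360,215,408,330]
T=[]
for cn,bb in(('top',bb1),('scene',bb2)):
    c=C[cn]; h=cv2.cvtColor(c['image'],cv2.COLOR_RGB2HSV); m=(h[...,1]<75)|((h[...,2]<70)&(h[...,1]<110)); k=np.zeros_like(m);k[bb[1]:bb[3],bb[0]:bb[2]]=1;m&=k; print(cn,m.sum())
    nl,l,st,_=cv2.connectedComponentsWithStats(m.astype(np.uint8)); m=l==1+st[1:,4].argmax()
    T.append((c,parts,bb,target(c,m,bb)))
    cv2.imwrite(f'pics/m_{cn}.png',m.astype(np.uint8)*255)
g=onz(C['top'],[266,160],.15)
x,v=run(lambda q:loss(T,q),[g[0],g[1],.1],[.01,.01,.15]);print('stand',x,v)
for i in(0,1): print(run(lambda q:loss(T[i:i+1],q),x,[.004,.004,.05]))
E
python3 f1.py
```

```text
blue mask 323 327 [ 6.297e-01  7.170e-02 -2.511e-01 -0.000e+00  1.370e-02  3.600e-03
  0.000e+00 -3.000e-04] 0.323
  single [ 0.6282  0.074  -0.2477] 0.166
  single [ 0.6306  0.0706 -0.2507] 0.082
yellow mask 349 1201 [ 0.6545 -0.0635 -0.1142  0.0035  0.0159  0.0026  0.0132  0.0143] 0.183
  single [ 0.6542 -0.062  -0.0931] 0.012
  single [ 0.6525 -0.066  -0.0951] 0.119
red mask 322 655 [ 0.5415 -0.3041  0.0395 -0.0022  0.0144  0.008   0.0084  0.0105] 0.206
  single [ 0.5401 -0.3028  0.0947] 0.067
  single [ 0.5426 -0.3059  0.0703] 0.066
top blue 103
top red 67
scene blue 37
scene red 85
123
pad [ 0.49627113 -0.13279258  0.02      ]
(array([ 0.4946837 , -0.13076364,  0.50322536]), np.float64(10.744853019714355))
top 403
scene 1879
stand [0.590157   0.21405386 0.17295611] 0.390598863363266
(array([0.59032457, 0.21543826, 0.18829018]), np.float64(0.02161574922502041))
(array([0.58909389, 0.21181206, 0.17153141]), np.float64(0.3092930316925049))
```

```bash
cat > plan.py <<'E'
from h import *
def tool(u,y): # columns x,y,z with z=-u
    z=-np.array(u)/np.linalg.norm(u); y=np.array(y,float); y-=z*(y@z); y/=np.linalg.norm(y); return R.from_matrix(np.c_[np.cross(y,z),y,z])
def go(p,rt,n=None):
    o=get_obs(); d=(np.array(p)-o['eef_pos'])*1e3; w=(rt*R.from_quat(o['tool_rot']).inv()).as_rotvec(degrees=True)
    k=max(np.linalg.norm(d)/41.7,np.linalg.norm(w)/7.16); n=n or int(np.ceil(k)); print('clock',o['clock'],'total',d.round(1),w.round(2),'rows',n,'each',(d/n).round(2),(w/n).round(3))
def lean(yaw): return np.array([-np.sin(.56)*np.cos(yaw),-np.sin(.56)*np.sin(yaw),np.cos(.56)])
E
python3 - <<'E'
from plan import *
u=lean(.185); m=np.array([.590,.215,.13]); go(m+u*.17,tool(u,[np.sin(.185),-np.cos(.185),0]),22)
E
```

```text
clock 0.7 total [317.7 663.5  42.7] [  8.89 -30.88 -10.64] rows 22 each [14.44 30.16  1.94] [ 0.404 -1.404 -0.484]
```

>>> drive_tool:
  increments:
    - [[14.4,30.2,8],[0.4,-1.4,-0.48],1]
    - [[14.4,30.2,8],[0.4,-1.4,-0.48],1]
    - [[14.4,30.2,8],[0.4,-1.4,-0.48],1]
    - [[14.4,30.2,8],[0.4,-1.4,-0.48],1]
    - [[14.4,30.2,8],[0.4,-1.4,-0.48],1]
    - [[14.4,30.2,8],[0.4,-1.4,-0.48],1]
    - [[14.4,30.2,8],[0.4,-1.4,-0.48],1]
    - [[14.4,30.2,8],[0.4,-1.4,-0.48],1]

```text
clock: 1.37
eef_pos: [0.299, -0.2221, 0.2959]
tool_rot: [0.983, 0.152, 0.102, -0.009]
ft_force: [0.5, 0.1, 0.5]
grip_width: 0.0854
grasp_force: 0.0
```

>>> drive_tool:
  increments:
    - [[14.4,30.2,0],[0.4,-1.4,-0.48],1]
    - [[14.4,30.2,0],[0.4,-1.4,-0.48],1]
    - [[14.4,30.2,0],[0.4,-1.4,-0.48],1]
    - [[14.4,30.2,0],[0.4,-1.4,-0.48],1]
    - [[14.4,30.2,0],[0.4,-1.4,-0.48],1]
    - [[14.4,30.2,0],[0.4,-1.4,-0.48],1]
    - [[14.4,30.2,0],[0.4,-1.4,-0.48],1]
    - [[14.4,30.2,0],[0.4,-1.4,-0.48],1]

```text
clock: 2.03
eef_pos: [0.4141, 0.0197, 0.2958]
tool_rot: [0.972, 0.117, 0.202, -0.018]
ft_force: [0.3, -1.2, 0.9]
grip_width: 0.0853
grasp_force: 0.0
```

>>> drive_tool:
  increments:
    - [[14.4,30.2,-4],[0.4,-1.4,-0.48],1]
    - [[14.4,30.2,-4],[0.4,-1.4,-0.48],1]
    - [[14.4,30.2,-4],[0.4,-1.4,-0.48],1]
    - [[14.4,30.2,-4],[0.4,-1.4,-0.48],1]
    - [[14.4,30.2,-4],[0.4,-1.4,-0.48],1]
    - [[14.4,30.2,-4],[0.4,-1.4,-0.48],1]
    - [[0,0,0],[0,0,0],1]

```text
clock: 2.62
eef_pos: [0.5159, 0.1435, 0.2701]
tool_rot: [0.952, 0.13, 0.273, -0.039]
ft_force: [0.9, -0.5, 0.3]
grip_width: 0.0856
grasp_force: 0.0
```

```bash
python3 - <<'E'
from plan import *
o=get_obs(); print(o['eef_pos'],o['clock'],o['ft_force'])
c=camera('wrist'); np.savez('shot_w1',**{k:c[k] for k in('image','K','view')}); save(c,'w1')
print((-c['view'][:3,:3].T@c['view'][:3,3]).round(3),c['K'][0,0])
u=lean(.185); m=np.array([.590,.215,.13])
print(px(c,[m,m+u*.046,m-u*.128]).round())
for q in('axle','stand'):
  for s in silhouettes(q,c)[:2]: print(q,s['conf'],s['bbox'])
E
```

```text
[0.51594218 0.14347772 0.27007244] 2.6167 [ 0.87271214 -0.45968511  0.28669263]
[0.512 0.142 0.435] 296.5937110558414
[[279. 175.]
 [269. 188.]
 [295. 153.]]
axle 0.81 [260.2, 164.0, 293.3, 204.8]
axle 0.42 [359.5, 121.4, 463.8, 237.5]
stand 0.87 [260.8, 123.3, 329.4, 223.9]
stand 0.73 [534.4, 85.8, 639.3, 171.0]
```

View pics/w1.png

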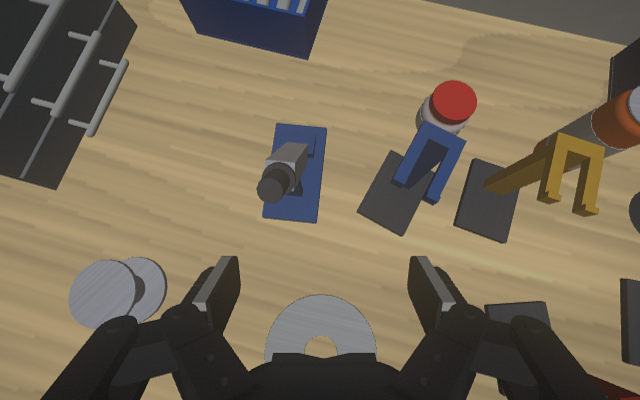

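The wrist view shows the leaning stand with the axle head at (275,185). Behind it are the blue fork at (430,165) and the yellow fork at (575,170). The last call stopped short in y, so I'll check the joints and refit the stand.

```bash
cat > f2.py <<'E'
from fit import *
C={n:dict(np.load(f'shot_{n}.npz')) for n in('top','w1')}
th=.56; ax=np.array([np.sin(th),0,-np.cos(th)]); ey=np.array([0,1,0]);ex=np.cross(ey,ax); o=np.array([0,0,.13])
tube=np.array([o+ax*l+ex*a+ey*b for l in(0,.128) for a in(-.016,.016) for b in(-.016,.016)])
def cy(r,a,b): return np.array([o-ax*l+r*(ex*np.cos(t)+ey*np.sin(t)) for l in(a,b) for t in np.arange(0,6.28,.2)])
parts=[tube,cy(.018,0,.006),cy(.013,.006,.046)]
T=[]
for cn,bb in(('top',[245,115,295,182]),('w1',[250,118,332,228])):
    c=C[cn]; h=cv2.cvtColor(c['image'],cv2.COLOR_RGB2HSV); m=(h[...,1]<75)|((h[...,2]<70)&(h[...,1]<110)); k=np.zeros_like(m);k[bb[1]:bb[3],bb[0]:bb[2]]=1;m&=k
    nl,l,st,_=cv2.connectedComponentsWithStats(m.astype(np.uint8)); m=l==1+st[1:,4].argmax(); print(m.sum())
    T.append((c,parts,bb,target(c,m,bb)))
x,v=run(lambda q:loss(T,q),[.59,.215,.18],[.005,.005,.1]);print('stand',x,v)
for i in(0,1): print(run(lambda q:loss(T[i:i+1],q),x,[.004,.004,.05]))
c,_,bb,t=T[1]; r=render(c,place(parts,x),bb); cv2.imwrite('pics/ov.png',np.dstack([r*255,t*0,t*255]))
E
python3 f2.py; python3 - <<'E'
from plan import *
o=get_obs(); print(o['joint_pos'].round(3) if hasattr(o['joint_pos'],'round') else o['joint_pos'])
u=lean(.185); m=np.array([.590,.215,.13])
for d in(.17,.08): go(m+u*d,tool(u,[np.sin(.185),-np.cos(.185),0]))
E
```

```text
311
2264
stand [0.5890506  0.21445209 0.19171232] 0.10546578466892242
(array([0.5903295 , 0.21548751, 0.18828609]), np.float64(0.021926064044237137))
(array([0.58866749, 0.21398966, 0.18707091]), np.float64(0.06789236515760422))
[ 2.670e-01 -1.110e-01 -4.330e-01  6.920e-01  3.000e-03  3.141e+00]
clock 2.7667 total [-13.   56.8   3.1] [-0.09 -0.22 -4.83] rows 2 each [-6.5  28.41  1.56] [-0.044 -0.108 -2.417]
clock 2.7667 total [ 34.   65.6 -73.1] [-0.09 -0.22 -4.83] rows 3 each [ 11.33  21.87 -24.38] [-0.03  -0.072 -1.611][ WARN:0@1.927] global loadsave.cpp:1063 imwrite_ Unsupported depth image for selected encoder is fallbacked to CV_8U.
```

>>> drive_tool:
  increments:
    - [[-1,7,1],[-3.65,-0.68,5.93],1]
    - [[-1,7,0],[-3.65,-0.68,5.93],1]
    - [[-1,7,0],[-3.65,-0.68,5.93],1]
    - [[-1,7,1],[-3.65,-0.68,5.93],1]
    - [[-1,7,0],[-3.65,-0.68,5.93],1]
    - [[-1,7,1],[-3.65,-0.68,5.93],1]
    - [[-1,7,0],[-3.65,-0.68,5.93],1]
    - [[-1,7,0],[-3.65,-0.68,5.93],1]

```text
clock: 3.43
eef_pos: [0.5065, 0.1973, 0.2752]
tool_rot: [0.786, 0.563, 0.238, 0.098]
ft_force: [0.1, 0.6, 0.6]
grip_width: 0.0853
grasp_force: 0.0
```

>>> drive_tool:
  increments:
    - [[0,0,0],[-3.65,-0.68,5.93],1]
    - [[0,0,0],[-3.65,-0.68,5.93],1]
    - [[0,0,0],[-3.65,-0.68,5.93],1]
    - [[0,0,0],[-3.65,-0.68,5.93],1]
    - [[0,0,0],[-3.65,-0.68,5.93],1]
    - [[0,0,0],[-3.65,-0.68,5.93],1]
    - [[0,0,0],[-3.65,-0.68,5.93],1]
    - [[0,0,0],[-3.65,-0.68,5.93],1]

```text
clock: 4.1
eef_pos: [0.5066, 0.197, 0.2752]
tool_rot: [0.435, 0.863, 0.146, 0.21]
ft_force: [0.0, -0.5, 0.5]
grip_width: 0.0854
grasp_force: 0.0
```

>>> drive_tool:
  increments:
    - [[0,0,0],[-3.65,-0.68,5.93],1]
    - [[0,0,0],[-3.65,-0.68,5.93],1]
    - [[0,0,0],[-3.65,-0.68,5.93],1]
    - [[0,0,0],[-3.65,-0.68,5.93],1]
    - [[0,0,0],[-3.65,-0.68,5.93],1]
    - [[0,0,0],[-3.65,-0.68,5.93],1]
    - [[0,0,0],[-3.65,-0.68,5.93],1]

```text
clock: 4.68
eef_pos: [0.5066, 0.197, 0.2751]
tool_rot: [0.041, 0.962, 0.037, 0.269]
ft_force: [0.7, -1.0, -0.7]
grip_width: 0.0853
grasp_force: 0.0
```

```bash
python3 - <<'E'
from plan import *
o=get_obs(); print(np.round(o['joint_pos'],3),o['eef_pos'])
w=.188;u=lean(w); m=np.array([.5892,.2146,.13]); t=tool(u,[-np.sin(w),np.cos(w),0])
for d in(.17,.1,.0115): go(m+u*d,t)
c=camera('wrist'); save(c,'w2'); np.savez('shot_w2',**{k:c[k] for k in('image','K','view')}); print(px(c,[m,m+u*.046,m-u*.128]).round())
for s in silhouettes('axle',c)[:2]: print(s['conf'],s['bbox'])
E
```

```text
[ 0.481 -0.065 -0.372  0.748 -0.197  0.514] [0.50655042 0.19702446 0.27513238]
clock 4.6833 total [-6.1  0.7 -1.1] [-5.35 -1.39 14.14] rows 3 each [-2.02  0.23 -0.37] [-1.783 -0.463  4.712]
clock 4.6833 total [ 30.5   7.6 -60.4] [-5.35 -1.39 14.14] rows 3 each [ 10.16   2.55 -20.14] [-1.783 -0.463  4.712]
clock 4.6833 total [  76.6   16.4 -135.4] [-5.35 -1.39 14.14] rows 4 each [ 19.16   4.11 -33.85] [-1.337 -0.348  3.534]
[[331. 173.]
 [330. 185.]
 [333. 151.]]
0.74 [316.3, 155.5, 345.6, 193.7]
```

>>> drive_tool:
  increments:
    - [[5,1.3,-10],[-1.8,-0.46,4.7],1]
    - [[5,1.3,-10],[-1.8,-0.46,4.7],1]
    - [[5,1.3,-10],[-1.8,-0.46,4.7],1]
    - [[5,1.3,-10],[0,0,0],1]
    - [[5.3,1.3,-10],[0,0,0],1]
    - [[5,1.3,-10],[0,0,0],1]
    - [[0,0,0],[0,0,0],1]

```text
clock: 5.37
eef_pos: [0.5365, 0.2047, 0.2123]
tool_rot: [-0.086, 0.958, 0.026, 0.273]
ft_force: [-1.2, -0.9, 0.2]
grip_width: 0.0851
grasp_force: 0.0
```

```bash
cat > f3.py <<'E'
from fit import *
import plan
c=camera('wrist'); save(c,'w3'); np.savez('shot_w3',**{k:c[k] for k in('image','K','view')})
for s in silhouettes('axle',c)[:2]: print(s['conf'],s['bbox'])
th=.56; ax=np.array([np.sin(th),0,-np.cos(th)]); ey=np.array([0,1,0]);ex=np.cross(ey,ax); o=np.array([0,0,.13])
tube=np.array([o+ax*l+ex*a+ey*b for l in(0,.128) for a in(-.016,.016) for b in(-.016,.016)])
def cy(r,a,b): return np.array([o-ax*l+r*(ex*np.cos(t)+ey*np.sin(t)) for l in(a,b) for t in np.arange(0,6.28,.2)])
parts=[tube,cy(.018,0,.006),cy(.013,.006,.046)]
P=px(c,np.vstack(place(parts,[.589,.2146,.188]))); a=P.min(0).astype(int)-12; b=P.max(0).astype(int)+12; bb=[max(a[0],0),max(a[1],0),min(b[0],640),min(b[1],400)]; print(bb)
h=cv2.cvtColor(c['image'],cv2.COLOR_RGB2HSV); m=(h[...,1]<75)|((h[...,2]<70)&(h[...,1]<110)); k=np.zeros_like(m);k[bb[1]:bb[3],bb[0]:bb[2]]=1;m&=k
nl,l,st,_=cv2.connectedComponentsWithStats(m.astype(np.uint8)); m=l==1+st[1:,4].argmax(); print(m.sum())
T=[(c,parts,bb,target(c,m,bb))]
x,v=run(lambda q:loss(T,q),[.589,.2146,.188],[.005,.005,.1]);print('stand',x,v)
r=render(c,place(parts,x),bb); t=T[0][3]
im=cv2.resize(c['image'][bb[1]:bb[3],bb[0]:bb[2],::-1],None,fx=S,fy=S); e=cv2.Canny((r*255).astype(np.uint8),100,200); im[e>0]=(0,255,0); im=im[:,:]; f=min(1,800/im.shape[1],600/im.shape[0]); cv2.imwrite('pics/ov.png',cv2.resize(im,None,fx=f,fy=f))
w=.188;u=plan.lean(w); m=np.array([x[0],x[1],.13]); t=plan.tool(u,[-np.sin(w),np.cos(w),0])
for d in(.1,.0115): plan.go(m+u*d,t)
E
python3 f3.py
```

```text
0.81 [305.6, 178.8, 341.6, 235.2]
[np.int64(289), np.int64(142), np.int64(356), np.int64(251)]
3021
stand [0.58179781 0.2131985  0.17274725] 0.16347408294677734
clock 5.4667 total [-7.3 -1.9  0.4] [-0.14 -0.14  0.4 ] rows 1 each [-7.3  -1.86  0.39] [-0.139 -0.139  0.4  ]
clock 5.4667 total [ 38.9   6.9 -74.6] [-0.14 -0.14  0.4 ] rows 3 each [ 12.96   2.31 -24.86] [-0.046 -0.046  0.133]
```

View pics/ov.png

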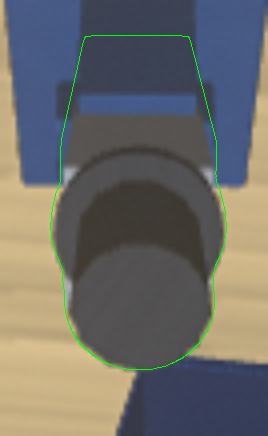

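The overlay shows the axle head cap centred near pixel (324,218.5), between the fingers' axes. The mask's upper part was pulled by the foot's shading, so I'll use the cap centre and collar instead.

```bash
python3 - <<'E'
from plan import *
c=dict(np.load('shot_w3.npz')); w=.188;u=lean(w)
uv=np.array([289+140/4-.5,142+307/4-.5]); p=onz(c,uv,.13+u[2]*.046); print('cap',p,'mouth',p-u*.046)
# collar ellipse extremes left 52/right 226 -> centre col 139
m0=np.array([.5892,.2146,.13]); print(px(c,[m0+u*.046,m0+u*.006,m0]),uv)
m=p-u*.046; m[:2]=(m[:2]+[.5892,.2146])/2; t=tool(u,[-np.sin(w),np.cos(w),0]); print(m)
for d in(.1,.0125): go(m+u*d,t)
E
```

```text
cap [0.55936707 0.20944896 0.16897374] mouth [0.5833711  0.21401565 0.13      ]
[[322.84586895 222.97105988]
 [323.05048004 203.77347673]
 [323.07593189 201.3854628 ]] [323.5  218.25]
[0.58628555 0.21430782 0.13      ]
clock 5.4667 total [-2.8 -0.7  0.4] [-0.14 -0.14  0.4 ] rows 1 each [-2.81 -0.75  0.39] [-0.139 -0.139  0.4  ]
clock 5.4667 total [ 42.8   7.9 -73.7] [-0.14 -0.14  0.4 ] rows 3 each [ 14.28   2.65 -24.58] [-0.046 -0.046  0.133]
```

>>> drive_tool:
  increments:
    - [[5.4,1,-9.2],[0,0,0],1]
    - [[5.4,1,-9.2],[0,0,0],1]
    - [[5.4,1,-9.2],[0,0,0],1]
    - [[5.4,1,-9.2],[0,0,0],1]
    - [[5.4,1,-9.2],[0,0,0],1]
    - [[5.4,1,-9.2],[0,0,0],1]
    - [[5.4,1,-9.2],[0,0,0],1]
    - [[5.5,1,-9.3],[0,0,0],1]

```text
clock: 6.13
eef_pos: [0.581, 0.2137, 0.1399]
tool_rot: [-0.088, 0.957, 0.026, 0.275]
ft_force: [0.3, 0.0, 0.0]
grip_width: 0.0852
grasp_force: 0.0
```

>>> drive_tool:
  increments:
    - [[0,0,0],[0,0,0],0.35]
    - [[0,0,0],[0,0,0],0.35]
    - [[0,0,0],[0,0,0],0.35]
    - [[0,0,0],[0,0,0],0.35]
    - [[0,0,0],[0,0,0],0.35]
    - [[0,0,0],[0,0,0],0.35]

```text
clock: 6.63
eef_pos: [0.5806, 0.2138, 0.1413]
tool_rot: [-0.088, 0.957, 0.026, 0.275]
ft_force: [0.6, -0.7, -0.5]
grip_width: 0.0297
grasp_force: 0.0
```

>>> drive_tool:
  increments:
    - [[0,0,0],[0,0,0],0]
    - [[0,0,0],[0,0,0],0]
    - [[0,0,0],[0,0,0],0]
    - [[0,0,0],[0,0,0],0]

```text
clock: 6.97
eef_pos: [0.5806, 0.2133, 0.1415]
tool_rot: [-0.087, 0.957, 0.026, 0.275]
ft_force: [-4.1, -3.0, 5.9]
grip_width: 0.0244
grasp_force: 58.6
```

>>> drive_tool:
  increments:
    - [[-2.6,-0.5,4.2],[0,0,0],0]
    - [[-5.2,-1,8.5],[0,0,0],0]
    - [[-7.8,-1.5,12.7],[0,0,0],0]
    - [[-7.8,-1.5,12.7],[0,0,0],0]
    - [[-7.8,-1.5,12.7],[0,0,0],0]
    - [[-7.8,-1.5,12.7],[0,0,0],0]
    - [[-7.8,-1.5,12.7],[0,0,0],0]
    - [[-7.8,-1.5,12.7],[0,0,0],0]

```text
clock: 7.63
eef_pos: [0.5251, 0.203, 0.2294]
tool_rot: [-0.088, 0.957, 0.026, 0.274]
ft_force: [2.9, 0.5, -3.2]
grip_width: 0.0244
grasp_force: 59.3
```

>>> drive_tool:
  increments:
    - [[-7.8,-1.5,12.7],[0,0,0],0]
    - [[-5.2,-1,8.5],[0,0,0],0]
    - [[-2.6,-0.5,4.2],[0,0,0],0]
    - [[0,0,0],[0,0,0],0]

```text
clock: 7.97
eef_pos: [0.5095, 0.2001, 0.255]
tool_rot: [-0.088, 0.957, 0.026, 0.274]
ft_force: [-0.1, -0.5, -3.9]
grip_width: 0.0244
grasp_force: 59.6
```

```bash
python3 - <<'E'
from plan import *
o=get_obs(); print(np.round(o['joint_pos'],3))
c=camera('wrist'); np.savez('shot_w4',**{k:c[k] for k in('image','K','view')}); save(c,'w4')
w=.15
for y in (.35,.25): go([.4953,-.131,.25],tool([0,0,1],[-np.sin(y),np.cos(y),0]))
E
```

```text
[ 0.451 -0.06  -0.43   0.659 -0.138  0.229]
clock 8.0167 total [ -14.3 -331.1   -4.3] [-8.54 30.82  9.31] rows 8 each [ -1.79 -41.38  -0.53] [-1.068  3.852  1.164]
clock 8.0167 total [ -14.3 -331.1   -4.3] [-6.98 31.18  3.73] rows 8 each [ -1.79 -41.38  -0.53] [-0.873  3.897  0.467]
```

View pics/w4.png

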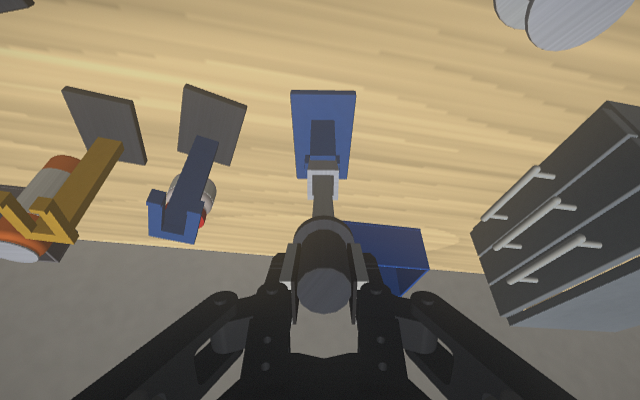

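The axle is in the fingers with its head at (323,290), and the rod points back at the socket mouth at (323,180), fully drawn out. Next I'll stand it upright and move towards the gauge.

>>> drive_tool:
  increments:
    - [[0,-8,10],[-0.95,3.87,0.75],0]
    - [[0,-16,10],[-0.95,3.87,0.75],0]
    - [[0,-24,10],[-0.95,3.87,0.75],0]
    - [[0,-24,5],[-0.95,3.87,0.75],0]
    - [[0,-24,5],[-0.95,3.87,0.75],0]
    - [[0,-24,5],[-0.95,3.87,0.75],0]
    - [[0,-24,0],[-0.95,3.87,0.75],0]
    - [[0,-24,0],[-0.95,3.87,0.75],0]

```text
clock: 8.68
eef_pos: [0.5111, 0.0308, 0.2995]
tool_rot: [-0.145, 0.989, 0.0, 0.0]
ft_force: [1.1, 0.5, -4.4]
grip_width: 0.0244
grasp_force: 59.7
```

```bash
cat > f4.py <<'E'
from fit import *
import plan,sys
def gp(c,bb,n):
    m=colour(c,n);k=np.zeros_like(m);k[bb[1]:bb[3],bb[0]:bb[2]]=1;return m&k
bl=box(-49,-27,3,25,0,127);rd=box(-49,-27,-25,-3,0,133)
def gauge(c,bb,x0):
    T=[]
    for n,q in(('blue',bl),('red',rd),('yellow',cyl(0,0,20,12,20))):
        m=gp(c,bb,n)
        T.append((c,[q],bb,target(c,m,bb)))
    print([int(t[3].sum()/16) for t in T])
    print(min((run(lambda q:loss(T,q),[x0[0],x0[1],w],[.005,.005,.1]) for w in(0,.3,.5)),key=lambda r:r[1]))
if __name__=='__main__':
    c=dict(np.load('shot_top.npz')); gauge(c,[355,168,410,222],[.496,-.132])
    w=camera('wrist'); np.savez('shot_w5',**{k:w[k] for k in('image','K','view')}); save(w,'w5')
    print(px(w,[[.495,-.131,.02],[.45,-.14,.13],[.6297,.0717,.165],[.6545,-.0635,.165],[.5415,-.304,.165]]).round())
    for q in('gauge','fork_short','fork_middle','fork_long'):
        for s in silhouettes(q,w)[:3]: print(q,s['conf'],s['bbox'])
    for y in(.29,): plan.go([.496,-.131,.30],plan.tool([0,0,1],[-np.sin(y),np.cos(y),0]))
    o=get_obs(); print(o['ft_force'])
E
python3 f4.py
```

```text
[102, 67, 123]
(array([ 0.49723291, -0.13299222,  0.36446292]), np.float64(0.5297132730484009))
[[213. 112.]
 [172.  69.]
 [328. 294.]
 [203. 283.]
 [-43. 115.]]
gauge 0.86 [134.8, 54.7, 249.4, 143.1]
fork_short 0.88 [535.7, 0.8, 616.4, 41.1]
fork_short 0.69 [135.2, 54.5, 244.9, 142.3]
fork_short 0.37 [383.3, 216.6, 462.3, 296.5]
fork_middle 0.57 [382.9, 216.7, 460.2, 298.3]
fork_middle 0.31 [543.3, 128.4, 638.0, 198.5]
fork_long 0.91 [1.5, 70.4, 119.7, 163.4]
clock 8.9333 total [ -14.6 -163.3    1.4] [-0.06  0.09  0.01] rows 4 each [ -3.64 -40.83   0.36] [-0.016  0.023  0.003]
[-0.14802949  1.57681208 -3.79229977]
```

View pics/w5.png

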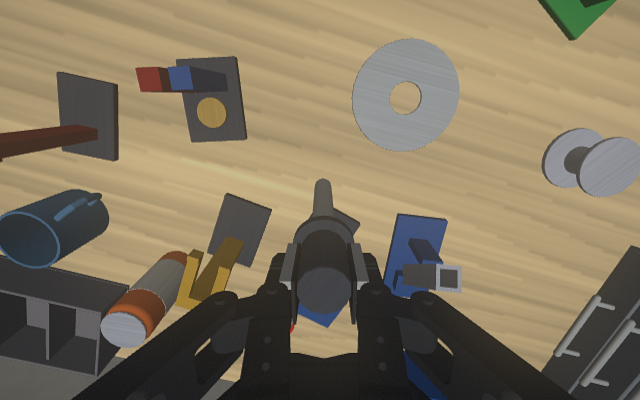

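The wrist view shows the pad at (211,112), with the red pillar at (150,79) and the blue one at (180,77). That agrees with the fit. The held axle looks plumb, and I'll check its tilt numerically.

```bash
python3 - <<'E'
from f4 import *
c=dict(np.load('shot_w5.npz')); gauge(c,[120,45,255,150],[.496,-.132])
o=get_obs(); p=o['eef_pos']; Rt=R.from_quat(o['tool_rot']).as_matrix(); print(p)
for s,L in((.013,.105),(.013,.115)):
    print(px(c,[p+Rt[:,2]*q for q in(s-.046,s-.006,s,s+L)]).round(1))
s=silhouettes('axle',c)if 0 else None
E
```

```text
[418, 518, 0]
(array([ 0.496, -0.132,  0.   ]), np.float64(inf))
[0.51055275 0.03230675 0.29855915]
[[326.  295.5]
 [325.5 250.6]
 [325.5 245.6]
 [324.9 191.1]]
[[326.  295.5]
 [325.5 250.6]
 [325.5 245.6]
 [324.8 187.9]]fit.py:22: RuntimeWarning: divide by zero encountered in scalar divide
  return sum(((render(c,place(parts,p),bb)-t)**2).sum()/t.sum() for c,parts,bb,t in terms)
  np.max(np.abs(fsim[0] - fsim[1:])) <= fatol):
```

>>> drive_tool:
  increments:
    - [[-2,-20,0],[0,0,0],0]
    - [[-4,-41,0],[0,0,0],0]
    - [[-4,-41,0],[0,0,0],0]
    - [[-3,-41,0],[0,0,0],0]
    - [[-1,-20,0],[0,0,0],0]
    - [[0,0,0],[0,0,0],0]
    - [[0,0,0],[0,0,0],0]

```text
clock: 9.52
eef_pos: [0.4959, -0.1309, 0.3]
tool_rot: [-0.144, 0.99, 0.0, 0.002]
ft_force: [-0.6, 0.3, -4.2]
grip_width: 0.0244
grasp_force: 60.4
```

```bash
python3 - <<'E'
from plan import *
o=get_obs(); p=o['eef_pos']; print(p,o['ft_force'],o['clock'])
for n in('scene','top'):
    c=camera(n); np.savez('shot_h'+n,**{k:c[k] for k in('image','K','view')})
    q=px(c,[p-[0,0,.013],p-[0,0,.128]]); print(q.round(1))
    if n=='scene':
        a=(q.mean(0)-[40,50]).astype(int); im=c['image'][a[1]:a[1]+100,a[0]:a[0]+80,::-1]; print(a); cv2.imwrite('pics/held.png',cv2.resize(im,(480,600),interpolation=cv2.INTER_CUBIC))
E
```

```text
[ 0.49593779 -0.13088042  0.29996648] [-0.59955041  0.3203631  -4.20332895] 9.5167
[[256.3 131.6]
 [262.1 170.6]]
[219 101]
[[392.  179.5]
 [386.2 184.5]]
```

View pics/held.png

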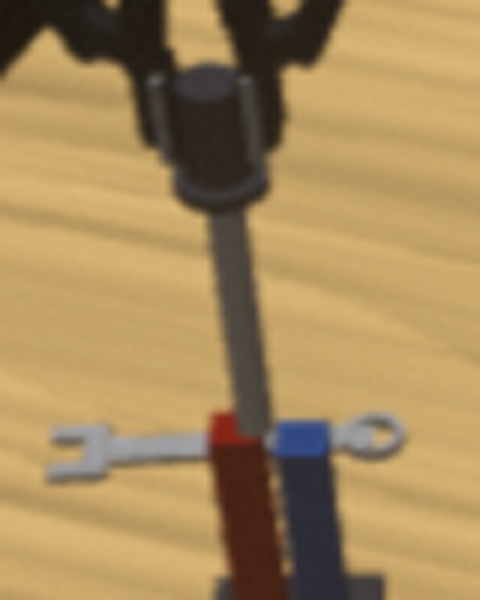

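The axle hangs plumb in the gripper above the pillars: collar at about (224,190) and rod end at about (255,430) in the crop. I'll lower it onto the pad, slowing down near the end.

>>> drive_tool:
  increments:
    - [[0.2,-0.3,-15],[0,0,0],0]
    - [[0.2,-0.3,-30],[0,0,0],0]
    - [[0.2,-0.3,-35],[0,0,0],0]
    - [[0.2,-0.3,-30],[0,0,0],0]
    - [[0.2,-0.3,-15],[0,0,0],0]
    - [[0,0,-7],[0,0,0],0]
    - [[0,0,-3],[0,0,0],0]
    - [[0,0,0],[0,0,0],0]

```text
clock: 10.28
eef_pos: [0.4977, -0.1314, 0.1652]
tool_rot: [-0.146, 0.989, 0.0, 0.002]
ft_force: [1.0, -1.0, -4.2]
grip_width: 0.024
grasp_force: 60.2
```

>>> drive_tool:
  increments:
    - [[0,0,-2],[0,0,0],0]
    - [[0,0,-2],[0,0,0],0]
    - [[0,0,-2],[0,0,0],0]
    - [[0,0,-1],[0,0,0],0]
    - [[0,0,0],[0,0,0],0]

```text
clock: 10.7
eef_pos: [0.4973, -0.1324, 0.158]
tool_rot: [-0.145, 0.989, 0.0, 0.002]
ft_force: [0.4, -0.4, -4.9]
grip_width: 0.0241
grasp_force: 60.2
```

>>> drive_tool:
  increments:
    - [[0,0,-1],[0,0,0],0]
    - [[0,0,-1],[0,0,0],0]
    - [[0,0,-1],[0,0,0],0]
    - [[0,0,-1],[0,0,0],0]

```text
clock: 11.03
eef_pos: [0.4972, -0.1324, 0.1538]
tool_rot: [-0.145, 0.989, 0.0, 0.001]
ft_force: [0.1, 0.3, -3.8]
grip_width: 0.0245
grasp_force: 60.2
```

>>> drive_tool:
  increments:
    - [[0,0,-1],[0,0,0],0]
    - [[0,0,-1],[0,0,0],0]
    - [[0,0,0],[0,0,0],0]

```text
clock: 11.28
eef_pos: [0.498, -0.1324, 0.1534]
tool_rot: [-0.145, 0.989, -0.0, 0.003]
ft_force: [-1.5, 0.5, 4.0]
grip_width: 0.0246
grasp_force: 61.4
```

>>> drive_tool:
  increments:
    - [[0,0,0],[0,0,0],0]
    - [[0,0,0],[0,0,0],0]
    - [[0,0,0],[0,0,0],0]
    - [[0,0,0],[0,0,0],0]

```text
clock: 11.62
eef_pos: [0.498, -0.1324, 0.1534]
tool_rot: [-0.145, 0.989, -0.0, 0.003]
ft_force: [-1.2, 1.1, 6.3]
grip_width: 0.0244
grasp_force: 61.4
```

```bash
python3 - <<'E'
from plan import *
o=get_obs(); p=o['eef_pos']; print(p,o['ft_force'],o['clock'],np.round(o['joint_pos'],2))
c=camera('scene'); a=np.array([236,150]); im=c['image'][150:240,225:305,::-1]
cv2.imwrite('pics/g.png',cv2.resize(im,(533,600),interpolation=cv2.INTER_CUBIC))
for L in(.107,.113,.119):
  q=px(c,[[*p[:2],.02+L],[*p[:2],.02+L+.046]]); print(L,((q-[225,150])*6.667).round())
E
```

```text
[ 0.49795282 -0.13240161  0.15337813] [-1.20429461  1.07620241  6.31977807] 11.6167 [-0.26  0.31 -0.1   1.15  0.   -0.55]
0.107 [[254. 230.]
 [241. 138.]]
0.113 [[253. 218.]
 [239. 125.]]
0.119 [[251. 206.]
 [237. 112.]]
```

View pics/g.png

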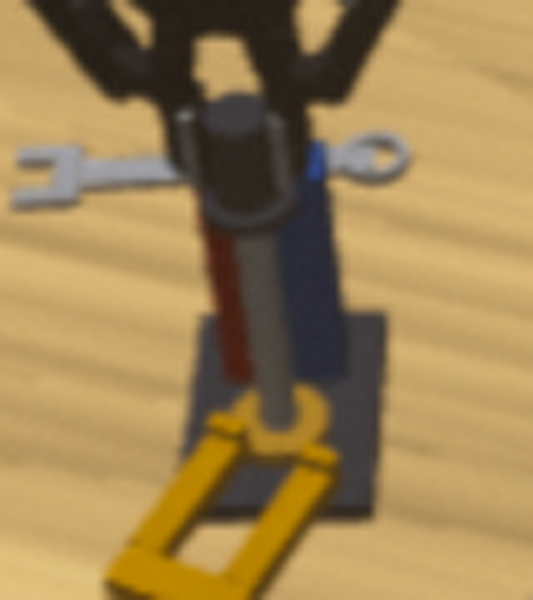

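Standing on the pad, the head top at (236,112) matches a rod of about 119 mm. The TCP height gives about the same, so it is long and goes in the red fork at scene px (194,203). I'll lift it and take a closer look at that fork on the way.

>>> drive_tool:
  increments:
    - [[0,0,10],[0,0,0],0]
    - [[0,0,25],[0,0,0],0]
    - [[0,0,35],[0,0,0],0]
    - [[0,0,35],[0,0,0],0]
    - [[0,0,25],[0,0,0],0]
    - [[0,0,15],[0,0,0],0]
    - [[-10,-15,5],[0,0,0],0]
    - [[-10,-15,0],[0,0,0],0]

```text
clock: 12.33
eef_pos: [0.4782, -0.1625, 0.3041]
tool_rot: [-0.146, 0.989, -0.001, 0.003]
ft_force: [0.1, -0.4, -4.4]
grip_width: 0.0249
grasp_force: 60.4
```

>>> drive_tool:
  increments:
    - [[-10,-15,0],[0,0,-2],0]
    - [[-10,-15,0],[0,0,-2],0]
    - [[-10,-10,0],[0,0,-2],0]
    - [[0,0,0],[0,0,-2],0]
    - [[0,0,0],[0,0,-2],0]
    - [[0,0,0],[0,0,0],0]

```text
clock: 12.83
eef_pos: [0.4468, -0.2027, 0.3019]
tool_rot: [-0.057, 0.998, 0.0, 0.001]
ft_force: [0.1, -0.6, -4.1]
grip_width: 0.0245
grasp_force: 60.3
```

```bash
cat > f5.py <<'E'
from fit import *
import plan,sys
tag=sys.argv[1]; x0=[float(a) for a in sys.argv[2:5]]
o=get_obs(); print(o['eef_pos'],o['ft_force'],o['clock'])
c=camera('wrist'); np.savez('shot_'+tag,**{k:c[k] for k in('image','K','view')})
for s in silhouettes('fork_long',c)[:2]: print(s['conf'],s['bbox'])
U=np.vstack([np.array([[-30,s*y,170] for s in(1,-1) for y in(11,23)]),[[26,11,165],[26,-11,165]]])/1e3
P=px(c,place([U],x0)[0]); print(P.round(1))
a=np.maximum(P.min(0).astype(int)-30,0); b=np.minimum(P.max(0).astype(int)+30,[640,400]); im=c['image'][a[1]:b[1],a[0]:b[0],::-1]
f=min(800/im.shape[1],600/im.shape[0],6); print(a,f); cv2.imwrite('pics/'+tag+'.png',cv2.resize(im,None,fx=f,fy=f,interpolation=cv2.INTER_CUBIC))
E
python3 f5.py w6 .5415 -.3041 .07
```

```text
[ 0.44679462 -0.20268141  0.30187944] [ 0.06314704 -0.64722114 -4.05456545] 12.8333
0.58 [193.7, 179.0, 277.9, 292.3]
0.4 [312.9, 313.4, 351.3, 356.6]
[[226.  236.3]
 [237.8 236.8]
 [204.4 235.4]
 [192.6 235. ]
 [230.6 280.1]
 [210.5 279.3]]
[162 204] 5.660377358490566
```

View pics/w6.png

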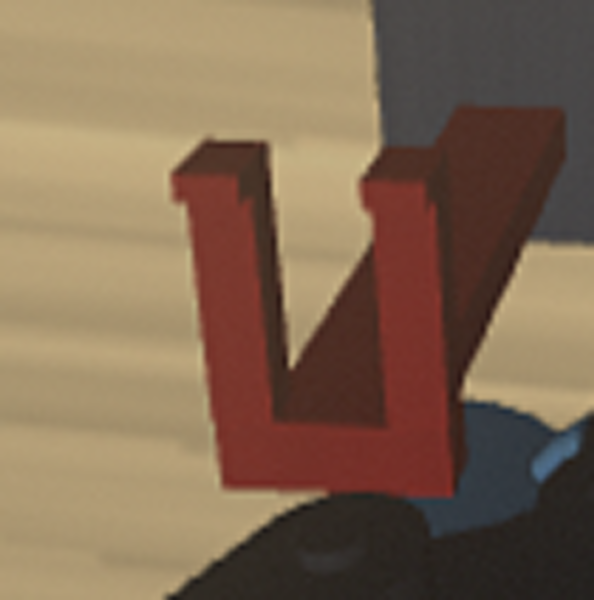

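The red fork's six corner points land within about 1 px of the projected pose. For example, the lip corners are seen at (192.4,235.4) and (238.3,236.1), against predictions of (192.6,235.0) and (237.8,236.8). That confirms the pose (0.5415, -0.304, yaw 0.07). I'll line up in front of the fork and slide in.

>>> drive_tool:
  increments:
    - [[2,-20,0],[0,0,-1.3],0]
    - [[2,-30,-10],[0,0,-1.3],0]
    - [[2,-30,-25],[0,0,0],0]
    - [[2,-20,-30],[0,0,0],0]
    - [[2,-7,-27],[0,0,0],0]
    - [[0,0,-15],[0,0,0],0]
    - [[0,0,0],[0,0,0],0]
    - [[0,0,0],[0,0,0],0]

```text
clock: 13.6
eef_pos: [0.4567, -0.3088, 0.194]
tool_rot: [-0.035, 0.999, 0.001, 0.0]
ft_force: [0.5, 0.2, -3.5]
grip_width: 0.0246
grasp_force: 60.4
```

```bash
python3 - <<'E'
from plan import *
y=.07; go([.5415,-.3041,.195],tool([0,0,1],[-np.sin(y),np.cos(y),0]),8)
p=get_obs()['eef_pos']
c=camera('top'); im=c['image'][140:205,400:480,::-1]; cv2.imwrite('pics/pre.png',cv2.resize(im,(800,650))[:600])
E
```

```text
clock 13.6 total [84.8  4.7  1. ] [-0.1   0.01 -0.06] rows 8 each [10.6   0.59  0.13] [-0.013  0.001 -0.007]
```

>>> drive_tool:
  increments:
    - [[6,-0.7,0.5],[0,0,0],0]
    - [[8,0.7,0.5],[0,0,0],0]
    - [[10,0.7,0],[0,0,0],0]
    - [[10,0.7,0],[0,0,0],0]
    - [[10,0.7,0],[0,0,0],0]
    - [[10,0.7,0],[0,0,0],0]
    - [[0,0,0],[0,0,0],0]

```text
clock: 14.23
eef_pos: [0.514, -0.3061, 0.1957]
tool_rot: [-0.036, 0.999, -0.0, 0.002]
ft_force: [0.3, -0.3, -4.9]
grip_width: 0.0243
grasp_force: 60.6
```

>>> drive_tool:
  increments:
    - [[10,0.7,0],[0,0,0],0]
    - [[10,0.7,0],[0,0,0],0]
    - [[7,0.5,0],[0,0,0],0]
    - [[4,0.3,0],[0,0,0],0]
    - [[0,0,0],[0,0,0],0]

```text
clock: 14.65
eef_pos: [0.543, -0.3041, 0.1956]
tool_rot: [-0.036, 0.999, -0.0, 0.001]
ft_force: [0.1, 0.1, -4.6]
grip_width: 0.0245
grasp_force: 60.6
```

>>> drive_tool:
  increments:
    - [[0,0,-3],[0,0,0],0]
    - [[0,0,-3],[0,0,0],0]
    - [[0,0,-2],[0,0,0],0]
    - [[0,0,-2],[0,0,0],0]
    - [[0,0,-1],[0,0,0],0]
    - [[0,0,0],[0,0,0],0]

```text
clock: 15.15
eef_pos: [0.5418, -0.3044, 0.1845]
tool_rot: [-0.035, 0.999, 0.0, 0.001]
ft_force: [-0.3, 0.3, -4.4]
grip_width: 0.0241
grasp_force: 60.6
```

>>> drive_tool:
  increments:
    - [[0,0,-1],[0,0,0],0]
    - [[0,0,-1],[0,0,0],0]
    - [[0,0,-1],[0,0,0],0]
    - [[0,0,-1],[0,0,0],0]
    - [[0,0,0],[0,0,0],0]

```text
clock: 15.57
eef_pos: [0.5421, -0.3043, 0.1807]
tool_rot: [-0.035, 0.999, 0.0, 0.001]
ft_force: [0.2, 0.8, -4.1]
grip_width: 0.0246
grasp_force: 60.6
```

>>> drive_tool:
  increments:
    - [[0,0,-1],[0,0,0],0]
    - [[0,0,0],[0,0,0],0]
    - [[0,0,0],[0,0,0],0]

```text
clock: 15.82
eef_pos: [0.5423, -0.3044, 0.18]
tool_rot: [-0.035, 0.999, -0.0, 0.001]
ft_force: [0.1, -0.4, -2.8]
grip_width: 0.0242
grasp_force: 61.0
```

First contact comes at TCP 0.180, which makes the grasp offset 15 mm and the rod about 118 mm. Red is confirmed.

>>> drive_tool:
  increments:
    - [[0,0,-0.6],[0,0,0],0]
    - [[0,0,0],[0,0,0],0]
    - [[0,0,0],[0,0,0],0]

```text
clock: 16.07
eef_pos: [0.5424, -0.3044, 0.18]
tool_rot: [-0.035, 0.999, -0.0, 0.002]
ft_force: [-0.7, -0.0, 0.4]
grip_width: 0.0246
grasp_force: 61.1
```

>>> drive_tool:
  increments:
    - [[0,0,0],[0,0,0],0.4]
    - [[0,0,0],[0,0,0],0.45]
    - [[0,0,0],[0,0,0],0.5]
    - [[0,0,0],[0,0,0],0.6]
    - [[0,0,0],[0,0,0],0.7]
    - [[0,0,0],[0,0,0],0.7]

```text
clock: 16.57
eef_pos: [0.5423, -0.3045, 0.1794]
tool_rot: [-0.035, 0.999, -0.0, 0.001]
ft_force: [0.8, -0.5, 0.1]
grip_width: 0.0595
grasp_force: 0.0
```

>>> drive_tool:
  increments:
    - [[0,0,5],[0,0,0],0.7]
    - [[0,0,10],[0,0,0],0.7]
    - [[0,0,20],[0,0,0],0.7]
    - [[0,0,25],[0,0,0],0.7]
    - [[0,0,25],[0,0,0],0.7]
    - [[0,0,15],[0,0,0],0.7]
    - [[-15,0,10],[0,0,0],0.7]
    - [[-15,0,0],[0,0,0],0.7]

```text
clock: 17.23
eef_pos: [0.5136, -0.305, 0.2933]
tool_rot: [-0.036, 0.999, -0.002, 0.004]
ft_force: [0.3, 0.8, 0.0]
grip_width: 0.0597
grasp_force: 0.0
```

>>> drive_tool:
  increments:
    - [[-30,10,0],[0,0,0],0.7]
    - [[-30,20,0],[0,0,0],0.7]
    - [[-20,20,0],[0,0,0],0.7]
    - [[0,0,0],[0,0,0],0.7]

```text
clock: 17.57
eef_pos: [0.428, -0.2514, 0.2908]
tool_rot: [-0.035, 0.999, 0.001, 0.001]
ft_force: [-0.2, -0.4, 0.1]
grip_width: 0.0596
grasp_force: 0.0
```

```bash
python3 - <<'E'
from plan import *
c=camera('scene'); im=c['image'][125:245,140:240,::-1]; cv2.imwrite('pics/end.png',cv2.resize(im,(500,600),interpolation=cv2.INTER_CUBIC))
s=np.array([.5415,-.3041,.165]); print(((px(c,[s,s+[0,0,.046],s-[0,0,.1184]])-[140,125])*5).round())
E
```

```text
[[252. 224.]
 [228. 151.]
 [305. 391.]]
```

View pics/end.png

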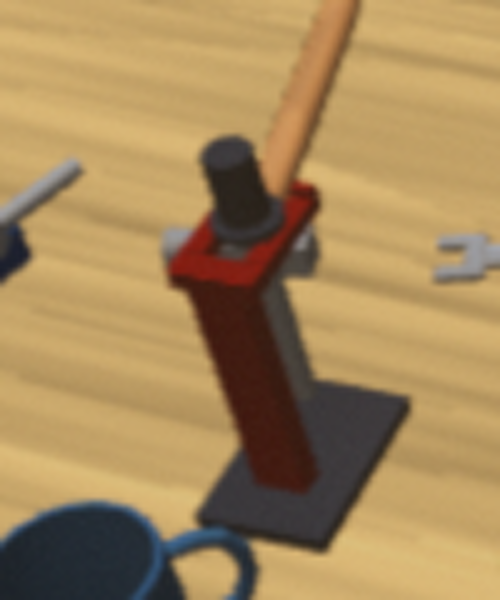

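The axle hangs upright in the red fork. The collar is at (248,222) and the head top at (228,150), against predictions of (252,224) and (228,151), and the gripper is clear. Handing in.

```bash
python3 -c "
from workcell import *
print(job_done())"
```

```text
the job is handed in; nothing more can be done
None
```

The axle's rod measured about 118 mm on the gauge, so I hung it upright in the red fork, released it and handed the job in at about 18 s; no verdict was returned.

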